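Put the mixed-up valve bonnets back with their own valve bodies

TASK

Three globe valves are in for repair, each body lying in its own tray, but the three brass bonnets have all been put down with the wrong valve. Rearrange them so that each bonnet stands upright in the square bay of the tray that holds the valve body of its own size: smallest with smallest, middle with middle, largest with largest. A bay is meant for one bonnet, and the blue mat is free if you need to set one aside; tip none of them over, and leave the wrench, jar and brush where they are.

Things in the scene. Friction and masses are not known exactly. Their poses are not given: they have to be found in the camera images.
- bonnet_small: Smallest of three loose brass valve bonnets, upright, 56 mm tall, about 100 g. From below: round foot 25 mm across, to 14 mm; big hexagon 28 mm across flats, 14 to 26 mm (grip here); neck; gland nut 19 mm across flats, 33 to 43 mm; thin steel stem to the top. Origin: centre of the underside, z up; flats of the hexagon face its own +-y and every 60 degrees from there.
- bonnet_medium: Middle-sized of three loose brass valve bonnets, upright, 66 mm tall, about 220 g. From below: round foot 34 mm across, to 17 mm; big hexagon 38 mm across flats, 17 to 32 mm (grip here); neck; gland nut 25 mm across flats, 40 to 52 mm; thin steel stem to the top. Origin: centre of the underside, z up; flats of the hexagon face its own +-y and every 60 degrees from there.
- bonnet_large: Largest of three loose brass valve bonnets, upright, 75 mm tall, about 450 g. From below: round foot 45 mm across, to 20 mm; big hexagon 50 mm across flats, 20 to 38 mm (grip here); neck; gland nut 32 mm across flats, 47 to 60 mm; thin steel stem to the top. Origin: centre of the underside, z up; flats of the hexagon face its own +-y and every 60 degrees from there.
- tray_small: Fixed grey tray, 175 (x) by 135 mm (y), rim 12 mm high. Far half (+x): the smallest brass valve body, fixed, 62 mm long across the tray, its open neck (33 mm wide) up to 50 mm. Near half (-x, towards the robot): a square bay, 70 x 70 mm inside, centre at x -49.5 mm, y 0, floor at z 3 mm, between the near rim and 9 mm high ridges. Origin: centre of the tray's underside on the bench; z up.
- tray_medium: Fixed grey tray, 175 (x) by 135 mm (y), rim 12 mm high. Far half (+x): the middle-sized brass valve body, fixed, 88 mm long across the tray, its open neck (45 mm wide) up to 62 mm. Near half (-x, towards the robot): a square bay, 70 x 70 mm inside, centre at x -49.5 mm, y 0, floor at z 3 mm, between the near rim and 9 mm high ridges. Origin: centre of the tray's underside on the bench; z up.
- tray_large: Fixed grey tray, 175 (x) by 135 mm (y), rim 12 mm high. Far half (+x): the largest brass valve body, fixed, 116 mm long across the tray, its open neck (58 mm wide) up to 76 mm. Near half (-x, towards the robot): a square bay, 70 x 70 mm inside, centre at x -49.5 mm, y 0, floor at z 3 mm, between the near rim and 9 mm high ridges. Origin: centre of the tray's underside on the bench; z up.
- mat: Blue bench mat, fixed, 150 mm (x) by 140 mm (y), 3 mm thick, empty at the start: a free spot. Origin: centre of its underside, z up.
- wrench: Bystander: steel wrench, 200 mm long, lying loose on the bench beyond the trays on the robot's left, roughly across the robot's view. Origin on its underside near the middle, x along it from handle to jaw.
- jar: Bystander: closed jar, 60 mm in diameter, 65 mm tall, standing loose on the bench beyond the trays, near the middle. Origin: centre of its underside.
- brush: Bystander: hand brush, 190 mm long, lying loose on the bench beyond the trays on the robot's right. Origin on its underside near the middle, x along it from handle to bristles.
Mind the look-alikes: they are no part of the job. What is shaped like the bonnet_medium but turquoise is not meant.

How it is judged (in metres and radians):
At the end, for the whole second after the job is handed in: Each bonnet stands in the bay of the tray with the valve body of its own size: its origin within 26 mm of the bay's centre along each of the tray's x and y, its underside less than 7 mm above the tray's underside (so down on the bay floor), tilted less than 0.12 rad, and at rest (x of bonnet_small in the frame of tray_small between -0.0755 and -0.0235 m and y of bonnet_small in the frame of tray_small between -0.026 and 0.026 m and z of bonnet_small in the frame of tray_small below 0.007 m and angle between each of bonnet_small, bonnet_medium, bonnet_large's own z axis and vertical below 0.12 rad and linear speed of each of bonnet_small, bonnet_medium, bonnet_large below 0.02 m/s and x of bonnet_medium in the frame of tray_medium between -0.0755 and -0.0235 m and y of bonnet_medium in the frame of tray_medium between -0.026 and 0.026 m and z of bonnet_medium in the frame of tray_medium below 0.007 m and x of bonnet_large in the frame of tray_large between -0.0755 and -0.0235 m and y of bonnet_large in the frame of tray_large between -0.026 and 0.026 m and z of bonnet_large in the frame of tray_large below 0.007 m); the robot touches nothing.
It fails at once if a bonnet is tipped over (angle between any of bonnet_small, bonnet_medium, bonnet_large's own z axis and vertical above 0.9 rad).
It fails at once if the wrench, the jar or the brush is disturbed (moved more than 30 mm) (distance of any of wrench, jar, brush from where it was at the start of the episode above 0.03 m).
It also fails if it takes over 112 s, if anything falls off the work surface, if the arm or the gripper's body presses on something with over 40 N, if the wrist force passes 120 N, or if a joint passes its speed limit or range.

ROBOT

A 6-joint arm with a two-finger parallel gripper is mounted at the origin on the work surface. World frame = base frame: x ahead of the robot, y to its left, z up, the work surface at z = 0. Lengths are in mm, angles in rad, forces in N, time in s.
With the tool pointing down it reaches from about 325 to 775 mm from the base axis. Payload 5.5 kg.
Tool frame: the origin (TCP) lies on the mounting face of the last link; the fingertips stand 182 mm ahead of it and the grasp point (between the pads) lies 163 mm ahead of it; z points along the fingers, y is the line along which they close (so a half turn about z gives the same grasp; the last joint's range is limited). The gripper opens to 88 mm and grips with 3 to 60 N. Pads are 20 mm wide; open, the fingers measure 115 mm over their backs; the gripper's body (75 mm by 178 mm) begins 61 mm behind the grasp point.
Start: joints at [1.152, 0.091, 1.231, -0, 1.82, -0.057], TCP at [212.381, 561.171, 404.631] pointing down, gripper open.
Joint ranges: [-2.87, 2.87], [-0.86, 2.18], [0.17, 2.46], [-1.51, 4.65], [0.06, 2.69], [-2.65, 2.65]. Speed limits (rad/s): [2.57, 2.57, 3.01, 3.14, 3.14, 3.14].

INTERFACE

Orientations are given as a rotation vector (axis times angle).
In Python, from cell import observe, vision, arm gives the robot as it stands.
- The arm moves only by the shell command python3 -m pendant [OPENING], which reads ROWS from standard input. ROWS is a JSON object whose key "rows" holds a list of rows, 1 to 8 of them, each of 6 numbers: dx, dy, dz in parts of the range, where 1.0 means 80 cm, then a rotation vector rx, ry, rz in shares of 2 pi rad (1.0 is 2 pi rad); each row is the pose to reach, as a shift and turn from the pose commanded when the command began, along the tool's axes at that moment; what a row does not reach only later rows make up. A row lasts 1/10 s, in which the tool goes at most 50 mm and 0.15 rad, less where a joint would pass 70% of its speed; a pose out of reach is approached as far as the arm can. OPENING is the finger opening in mm, set as the command begins (- or left out keeps the last). The fingers move at their own pace and stop on an object; the grip force is fixed at half the most. Time passes only in rows, so rows that do not move let the fingers close. It prints the time, the measured TCP pose, the force, the opening and the grip force at its end. No shift or turn number may pass 1 either way. Input that does not fit is refused with a message, and nothing moves.
- observe(): the state, without advancing time (a new reading comes with each control period).
- vision.camera(name): name is "scene" or "top"; returns a dict with "pixels" (420x560x3 uint8, red, green, blue), "intrinsics" (3x3 intrinsics, pixels), "dist" ([k1, k2, p1, p2, k3] as OpenCV has them; the pictures are not rectified), "rvec" (rotation vector, rad) and "tvec" (3), from world to camera coordinates, as OpenCV has them. Camera axes: x right, y down, z forward; pixel columns grow to the right and rows downward; lengths in mm; the calibration is good to about 2 mm. A picture is of the moment at which its call begins. There is no depth.
- arm.job_done(): hands the job in; it is judged then, once.
The state is a dict: "time": time; "q": joint angles; "joint_velocities": joint speeds; "effort": joint torques, N m; "position": TCP position; "ee_rot": TCP orientation; "ft_force": force on the tool from outside, world axes, zero at the start; "moment": the same for the moment, N m; "width": finger opening in mm; "grasp_force": force on a finger pad.
Only numpy, scipy, OpenCV 4.12 (cv2) and the standard library are available. Lean on these libraries where they do the work, as an engineer would, in place of code of your own. Each camera call takes 0.05 s, during which the arm holds its last target. There are 200 camera calls.

## Working session

There is one attempt and no reset: what is moved stays moved. The work goes in short steps, Python scripts to look and compute and a shell command to move; the robot and the scene stay as the last step left them, time stands still between calls to the robot, and variables do not carry over. Pictures are saved under pics/ and viewed, at most 14 in all, crops included, and the job is handed in when it is done.

```bash
mkdir -p pics; ls; python3 - <<'E'
from cell import observe, vision, arm
import cv2,pickle
o=observe();print(o)
d={}
for n in("scene","top"):
    c=vision.camera(n);d[n]=c
    cv2.imwrite(f"pics/{n}0.png",cv2.cvtColor(c["pixels"],cv2.COLOR_RGB2BGR))
    print(n,c["intrinsics"],c["dist"],c["rvec"],c["tvec"])
pickle.dump(d,open("d0.pkl","wb"))
E
```

```text
pics
{'time': 0.0, 'q': array([ 1.15230890e+00,  9.18624756e-02,  1.23183723e+00, -3.79525231e-05,
        1.81979335e+00, -5.67268536e-02]), 'joint_velocities': array([-5.63341535e-05, -2.62872851e-04,  1.16570950e-03,  1.72848965e-04,
       -4.87237753e-04,  2.28009691e-05]), 'effort': array([-3.68764347e-05, -4.46450472e+01, -4.06440854e+01,  6.96596573e-02,
        2.96619977e-02, -1.85947556e-04]), 'position': array([212.40086258, 561.21397771, 403.53185867]), 'ee_rot': array([-5.65098710e-01, -3.08993101e+00,  2.91448288e-03]), 'ft_force': array([0.05374651, 0.25805422, 0.35815734]), 'moment': array([ 0.01264133, -0.01466792,  0.00156722]), 'grasp_force': 0.0, 'width': 88.13191462049203}
scene [[423.93811332   0.         280.20988146]
 [  0.         423.93811332 210.4302001 ]
 [  0.           0.           1.        ]] [-0.01293038  0.          0.          0.          0.        ] [ 1.73423563  2.08596163 -0.60317222] [  72.2950553  -457.1475133  1342.11432793]
top [[414.78033876   0.         278.05253892]
 [  0.         414.78033876 208.21912807]
 [  0.           0.           1.        ]] [0.00055057 0.         0.         0.         0.        ] [ 2.12060044 -2.1606987   0.17616795] [ 17.64741031 577.26768949 951.51216505]
```

View pics/scene0.png

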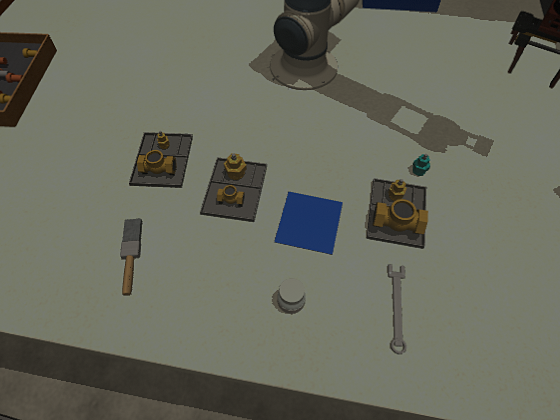

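View pics/top0.png

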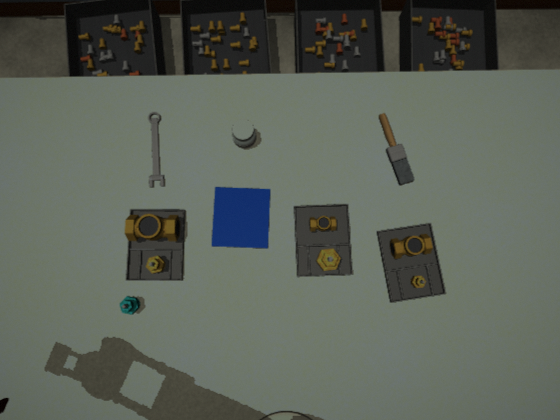

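```bash
cat > h.py <<'E'
import numpy as np,cv2,pickle
d=pickle.load(open("d0.pkl","rb"))
def ray(c,px):
    u=cv2.undistortPoints(np.array([[px]],float),c["intrinsics"],np.array(c["dist"]))[0,0]
    R=cv2.Rodrigues(np.array(c["rvec"],float))[0];t=np.array(c["tvec"],float)
    v=R.T@np.array([u[0],u[1],1]);return -R.T@t,v/np.linalg.norm(v)
def onz(c,px,z):
    o,v=ray(c,px);return o+v*(z-o[2])/v[2]
def tri(c1,p1,c2,p2):
    a,u=ray(c1,p1);b,v=ray(c2,p2)
    s=np.linalg.lstsq(np.c_[u,-v],b-a,rcond=None)[0]
    x,y=a+s[0]*u,b+s[1]*v
    return (x+y)/2,np.linalg.norm(x-y)
E
python3 - <<'E'
from h import *
def crop(n,x,y,w,h,k): 
    return cv2.resize(cv2.cvtColor(d[n]["pixels"][y:y+h,x:x+w],cv2.COLOR_RGB2BGR),None,fx=k,fy=k,interpolation=cv2.INTER_CUBIC)
# three tray tiles, 8x of 33.. -> top crops
T=[crop("top",x,y,88,98,3) for x,y in((118,197),(282,192),(368,212))]
S=[crop("scene",x,y,88,98,3) for x,y in((355,160),(192,135),(118,110))]
cv2.imwrite("pics/tiles.png",np.clip(np.vstack([np.hstack(T),np.hstack(S)])*1.5,0,255).astype(np.uint8))
E
```

```text
(no output)
```

View pics/tiles.png

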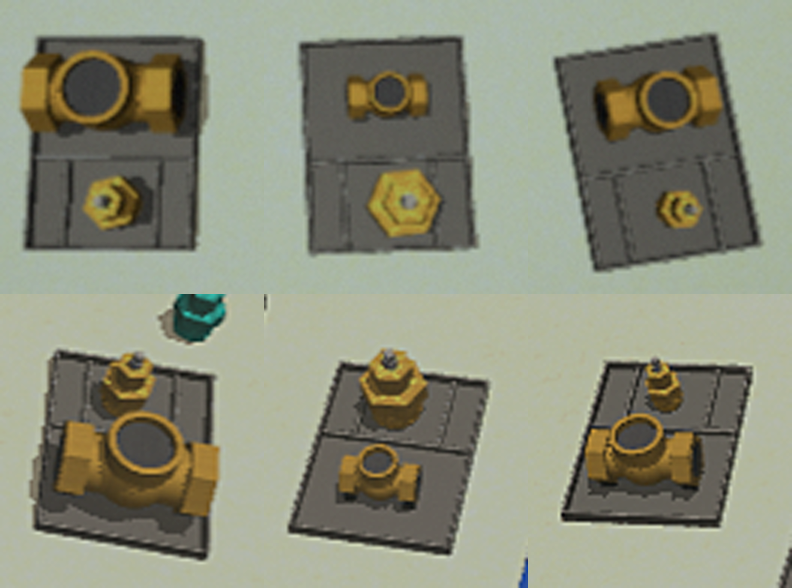

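```bash
python3 - <<'E'
from h import *
t,s=d["top"],d["scene"]
print("cams",ray(t,(0,0))[0].round(),ray(s,(0,0))[0].round())
TO=[(118,197),(282,192),(368,212)];SO=[(355,160),(192,135),(118,110)]
P=lambda o,p:(o[0]+(p[0]+.5)/3-.5,o[1]+(p[1]+.5)/3-.5)
names=["L tray","S tray","M tray"]
C=[[(36,38),(203,38),(194,248),(25,248)],[(36,44),(198,39),(213,247),(46,252)],[(28,59),(188,35),(233,242),(69,270)]]
N=[[(57,56),(216,82)],[(76,68),(226,86)],[(79,69),(225,74)]]
for i in range(3):
    W=[onz(t,P(TO[i],p),12)[:2] for p in C[i]]
    for p,q in((C[i][2],N[i][0]),(C[i][3],N[i][1])): print("corner",[np.round(x,1) for x in tri(t,P(TO[i],p),s,P(SO[i],q))])
    c=np.mean(W,0);ax=(W[0]+W[1]-W[2]-W[3])/2
    u=ax/np.linalg.norm(ax)
    print(names[i],c.round(1),"len",np.linalg.norm(ax).round(1),"wid",np.linalg.norm(W[0]-W[1]).round(1),np.linalg.norm(W[2]-W[3]).round(1),"yaw",np.degrees(np.arctan2(u[1],u[0])).round(1),"bay",(c-49.5*u).round(1))
B=[("medium",(104,203),(139,61),32),("large",(146,202),(124,59),38),("small",(162,211),(128,67),26)]
def gold(im):
    h=cv2.cvtColor(im,cv2.COLOR_RGB2HSV);return cv2.inRange(h,(12,110,60),(35,255,255))
for i,(n,p,q,z) in enumerate(B):
    x,e=tri(t,P(TO[i],p),s,P(SO[i],q));print(n,"stem tip",x.round(1),"gap",e.round(1))
    x0,y0=TO[i][0]+p[0]/3,TO[i][1]+p[1]/3
    im=t["pixels"][int(y0)-17:int(y0)+18,int(x0)-20:int(x0)+21]
    g=gold(cv2.resize(im,None,fx=8,fy=8,interpolation=cv2.INTER_CUBIC))
    cs=cv2.findContours(g,cv2.RETR_EXTERNAL,cv2.CHAIN_APPROX_NONE)[0]
    k=max(cs,key=lambda c:cv2.contourArea(c) if abs(cv2.boundingRect(c)[1]+cv2.boundingRect(c)[3]/2-140)<60 else 0)
    w=np.array([onz(t,(int(x0)-20+(a+.5)/8-.5,int(y0)-17+(b+.5)/8-.5),z+3)[:2] for a,b in k[:,0]])
    m=w.mean(0); A=np.radians(np.arange(0,180,3));wd=[np.ptp(w@[np.cos(a),np.sin(a)]) for a in A]
    m=[(w@v).min()/2+(w@v).max()/2 for v in np.eye(2)]
    f=np.sum(wd*np.exp(-6j*A));fl=(np.degrees(-np.angle(-f)) /6)  # width ~ -cos(6(a-fl))
    print("  hex centre",np.round(m,1),"width",np.min(wd).round(1),np.max(wd).round(1),"flat normal deg mod60",np.round(fl%60,1),"amp",np.round(2*abs(f)/60,2)); print("  ",np.round(wd[::3],0))
E
```

```text
cams [ 419.   13. 1031.] [1101.  126.  887.]
corner [array([412.7, 244.6,  10.6]), np.float64(5.6)]
corner [array([415.4, 380.1,  10.9]), np.float64(4.1)]
L tray [500.  307.8] len 171.4 wid 138.1 136.1 yaw -1.1 bay [450.5 308.8]
corner [array([ 417.5, -170.1,    8.5]), np.float64(4.0)]
corner [array([416.1, -34.2,  12.4]), np.float64(4.0)]
S tray [ 502.5 -101.8] len 170.7 wid 134.7 135.3 yaw 1.4 bay [ 453.  -102.9]
corner [array([ 369.5, -392.2,    9.1]), np.float64(3.7)]
corner [array([ 349.9, -258.3,    8.1]), np.float64(4.7)]
M tray [ 444.8 -314.7] len 170.7 wid 134.4 134.8 yaw 7.8 bay [ 395.8 -321.5]
medium stem tip [448.5 302.3  65.1] gap 5.8
  hex centre [450.  303.4] width 39.1 43.8 flat normal deg mod60 12.8 amp 1.81
   [42. 40. 40. 42. 43. 43. 42. 41. 40. 41. 43. 44. 44. 43. 41. 39. 42. 43.
 43. 43.]
large stem tip [ 452.8 -109.9   75.1] gap 1.2
  hex centre [ 453.7 -109.6] width 51.1 58.9 flat normal deg mod60 5.3 amp 2.59
   [52. 52. 55. 56. 57. 57. 55. 53. 55. 57. 59. 59. 57. 55. 52. 55. 57. 58.
 57. 55.]
small stem tip [ 396.5 -322.9   53.6] gap 0.9
  hex centre [ 397.8 -324.8] width 28.7 33.0 flat normal deg mod60 2.7 amp 1.21
   [29. 30. 31. 32. 32. 32. 31. 30. 31. 32. 33. 33. 32. 30. 30. 31. 31. 32.
 31. 30.]
```

```bash
cat >> h.py <<'E'
def go(x,y,z,phi=None):
    "delta in tool axes to put the grasp point at x,y,z with closing line at phi deg"
    from cell import observe
    o=observe();R=cv2.Rodrigues(np.array(o["ee_rot"]))[0];p=np.array(o["position"])
    dl=R.T@(np.array([x,y,z+163])-p)
    ph=np.degrees(np.arctan2(R[1,1],R[0,1]))
    a=0 if phi is None else -np.radians((phi-ph+90)%180-90)
    print("t",round(o["time"],1),"gp",(p+R[:,2]*163).round(1),"phi",ph.round(1),"tilt",R[2].round(3),"delta",dl.round(1),"rz",round(a,3),"F",np.round(o["ft_force"],1))
E
python3 - <<'E'
from h import *
t=d["top"]
m=cv2.inRange(cv2.cvtColor(t["pixels"],cv2.COLOR_RGB2HSV),(105,150,60),(130,255,255))
k=max(cv2.findContours(m,0,2)[0],key=cv2.contourArea)
r=cv2.minAreaRect(k);print("mat",onz(t,r[0],3).round(),[onz(t,p,3)[:2].round() for p in cv2.boxPoints(r)])
go(449.5,303,100,72.8)
E
```

```text
mat [564. 101.   3.] [array([495., 173.]), array([643., 167.]), array([634.,  27.]), array([486.,  36.])]
t 0.1 gp [212.3 561.  240.7] phi 69.3 tilt [ 0.    -0.002 -1.   ] delta [-313.2 -157.3  140.9] rz -0.062 F [-0.5 -0.3 -0.1]
```

Careful with the scale: shifts go in shares of 80 cm and turns go in shares of 2 pi rad. That gives: -313 mm / 800 = -0.3913, -160 mm / 800 = -0.2, -0.062 rad / 6.2832 = -0.0099.

```bash
echo '{"rows": [[-0.05, -0.025, 0.0225, 0, 0, -0.0013], [-0.1, -0.05, 0.045, 0, 0, -0.0025], [-0.15, -0.075, 0.0675, 0, 0, -0.0038], [-0.2, -0.1, 0.0875, 0, 0, -0.0048], [-0.25, -0.125, 0.1125, 0, 0, -0.0064], [-0.3, -0.15, 0.135, 0, 0, -0.008], [-0.35, -0.175, 0.1575, 0, 0, -0.0095], [-0.3913, -0.1963, 0.1763, 0, 0, -0.0099]]}' | python3 -m pendant 75
echo '{"rows": [[0, 0, 0, 0, 0, 0], [0, 0, 0, 0, 0, 0], [0, 0, 0, 0, 0, 0]]}' | python3 -m pendant
python3 - <<'E'
from h import *
go(449.5,303,32,72.8)
E
```

```text
time: 0.9
position: [450.5, 301.5, 262.1]
ee_rot: [-0.47, -3.105, 0.002]
ft_force: [0.4, 1.8, 0.8]
width: 74.7
grasp_force: 0.0
time: 1.2
position: [449.1, 304.2, 264.2]
ee_rot: [0.468, 3.106, 0.001]
ft_force: [-1.2, -0.3, -0.2]
width: 74.9
grasp_force: 0.0
t 1.2 gp [449.2 304.4 101.2] phi 72.9 tilt [-0.     0.001 -1.   ] delta [-0.7 -1.1 69.2] rz 0.001 F [-1.2 -0.3 -0.2]
```

In the tool's units: 68 mm / 800 = 0.085, 60 mm / 800 = 0.075.

```bash
echo '{"rows": [[-0.0006, -0.0013, 0.015, 0, 0, 0], [-0.0006, -0.0013, 0.0313, 0, 0, 0], [-0.0006, -0.0013, 0.0475, 0, 0, 0], [-0.0006, -0.0013, 0.0625, 0, 0, 0], [-0.0006, -0.0013, 0.075, 0, 0, 0], [-0.0006, -0.0013, 0.085, 0, 0, 0], [-0.0006, -0.0013, 0.085, 0, 0, 0], [-0.0006, -0.0013, 0.085, 0, 0, 0]]}' | python3 -m pendant
echo '{"rows": [[0, 0, 0, 0, 0, 0], [0, 0, 0, 0, 0, 0], [0, 0, 0, 0, 0, 0], [0, 0, 0, 0, 0, 0], [0, 0, 0, 0, 0, 0], [0, 0, 0, 0, 0, 0], [0, 0, 0, 0, 0, 0], [0, 0, 0, 0, 0, 0]]}' | python3 -m pendant 20
echo '{"rows": [[0, 0, -0.0038, 0, 0, 0], [0, 0, -0.01, 0, 0, 0], [0, 0, -0.0188, 0, 0, 0], [0, 0, -0.0188, 0, 0, 0], [0, 0, -0.0188, 0, 0, 0]]}' | python3 -m pendant
python3 - <<'E'
from h import *
from cell import vision
go(552,101,112,72.8)
c=vision.camera("scene")
cv2.imwrite("pics/g1.png",cv2.resize(cv2.cvtColor(c["pixels"][110:250,340:480],cv2.COLOR_RGB2BGR),None,fx=4,fy=4))
E
```

```text
time: 2.0
position: [449.8, 302.4, 195.7]
ee_rot: [-0.469, -3.106, 0.0]
ft_force: [1.0, 0.4, 0.1]
width: 75.1
grasp_force: 0.0
time: 2.8
position: [449.8, 302.5, 195.8]
ee_rot: [0.469, 3.106, 0.001]
ft_force: [0.2, 0.6, 1.4]
width: 38.0
grasp_force: 30.0
time: 3.3
position: [449.8, 302.5, 211.0]
ee_rot: [0.469, 3.106, 0.001]
ft_force: [-1.0, 0.1, -2.8]
width: 37.7
grasp_force: 30.0
t 3.3 gp [449.9 302.5  48. ] phi 72.8 tilt [-0.  0. -1.] delta [-157.2 -162.3  -64. ] rz 0.0 F [-1.   0.1 -2.8]
```

View pics/g1.png

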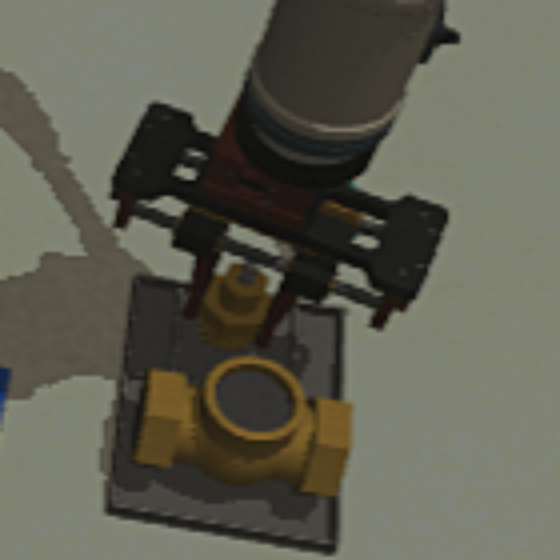

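The picture shows the medium bonnet upright between the fingers at crop (240,300), lifted clear, and its width of 38 mm is correct. Next it goes to the mat.

In the tool's units: -77 mm / 800 = -0.0963, -75 mm / 800 = -0.0938.

```bash
echo '{"rows": [[0, 0, -0.0188, 0, 0, 0], [0, 0, -0.0438, 0, 0, 0], [0, 0, -0.0688, 0, 0, 0], [0, 0, -0.08, 0, 0, 0], [-0.0188, -0.0188, -0.08, 0, 0, 0], [-0.0438, -0.045, -0.08, 0, 0, 0], [-0.0688, -0.0713, -0.08, 0, 0, 0], [-0.0938, -0.0963, -0.08, 0, 0, 0]]}' | python3 -m pendant
echo '{"rows": [[-0.025, -0.025, 0, 0, 0, 0], [-0.05, -0.05, 0, 0, 0, 0], [-0.075, -0.0763, 0, 0, 0, 0], [-0.0925, -0.095, 0, 0, 0, 0], [-0.1025, -0.1063, 0, 0, 0, 0], [-0.1025, -0.1063, 0, 0, 0, 0], [-0.1025, -0.1063, 0, 0, 0, 0]]}' | python3 -m pendant
python3 - <<'E'
from h import *
go(552,101,33.5,72.8)
E
```

```text
time: 4.15
position: [498.9, 205.8, 274.8]
ee_rot: [-0.468, -3.106, 0.0]
ft_force: [0.1, -0.1, -2.9]
width: 37.9
grasp_force: 30.0
time: 4.85
position: [551.7, 101.7, 274.6]
ee_rot: [-0.469, -3.106, -0.001]
ft_force: [-0.4, 0.3, -2.9]
width: 37.4
grasp_force: 30.0
t 4.8 gp [551.6 101.8 111.6] phi 72.8 tilt [ 0.001  0.    -1.   ] delta [-0.6 -0.6 78.1] rz 0.0 F [-0.4  0.3 -2.9]
```

In the tool's units: 78 mm / 800 = 0.0975, 77 mm / 800 = 0.0963.

```bash
echo '{"rows": [[0, 0, 0.0188, 0, 0, 0], [0, 0, 0.04, 0, 0, 0], [0, 0, 0.06, 0, 0, 0], [0, 0, 0.075, 0, 0, 0], [0, 0, 0.0863, 0, 0, 0], [0, 0, 0.0925, 0, 0, 0], [0, 0, 0.0963, 0, 0, 0], [0, 0, 0.0975, 0, 0, 0]]}' | python3 -m pendant
echo '{"rows": [[0, 0, 0, 0, 0, 0], [0, 0, 0, 0, 0, 0], [0, 0, 0, 0, 0, 0]]}' | python3 -m pendant
echo '{"rows": [[0, 0, 0, 0, 0, 0], [0, 0, 0, 0, 0, 0], [0, 0, 0, 0, 0, 0], [0, 0, 0, 0, 0, 0], [0, 0, 0, 0, 0, 0]]}' | python3 -m pendant 60
echo '{"rows": [[0, 0, -0.0125, 0, 0, 0], [0, 0, -0.0375, 0, 0, 0], [0, 0, -0.075, 0, 0, 0], [0, 0, -0.1125, 0, 0, 0], [0, 0, -0.1125, 0, 0, 0], [0, 0, -0.1125, 0, 0, 0]]}' | python3 -m pendant 80
python3 - <<'E'
from h import *
go(453.5,-109.7,110,65.3)
E
```

```text
time: 5.65
position: [552.0, 101.3, 196.8]
ee_rot: [0.469, 3.106, 0.0]
ft_force: [0.2, 0.3, -2.8]
width: 37.5
grasp_force: 30.0
time: 5.95
position: [552.0, 101.3, 197.2]
ee_rot: [0.469, 3.105, 0.0]
ft_force: [-0.5, 0.1, -2.0]
width: 37.7
grasp_force: 30.0
time: 6.45
position: [551.9, 101.3, 196.8]
ee_rot: [0.469, 3.106, 0.0]
ft_force: [0.5, -0.0, 0.7]
width: 59.5
grasp_force: 0.0
time: 7.05
position: [552.0, 101.3, 287.8]
ee_rot: [0.469, 3.104, 0.001]
ft_force: [-0.2, -0.3, -0.3]
width: 79.9
grasp_force: 0.0
t 7.0 gp [552.4 101.4 124.8] phi 72.8 tilt [-0.002  0.001 -1.   ] delta [  31.8 -230.7   14.5] rz 0.131 F [-0.2 -0.3 -0.3]
```

In the tool's units: -230.5 mm / 800 = -0.2881, -215 mm / 800 = -0.2688, 0.131 rad / 6.2832 = 0.0208.

```bash
echo '{"rows": [[0.0063, -0.0375, 0, 0, 0, 0.0032], [0.0113, -0.0813, 0.0025, 0, 0, 0.0064], [0.0175, -0.1313, 0.0063, 0, 0, 0.0095], [0.025, -0.1813, 0.01, 0, 0, 0.0127], [0.0313, -0.2313, 0.0138, 0, 0, 0.0175], [0.0375, -0.2688, 0.0175, 0, 0, 0.0207], [0.04, -0.2881, 0.0181, 0, 0, 0.0208], [0.04, -0.2881, 0.0181, 0, 0, 0.0208]]}' | python3 -m pendant
echo '{"rows": [[0, 0, 0, 0, 0, 0], [0, 0, 0, 0, 0, 0], [0, 0, 0, 0, 0, 0]]}' | python3 -m pendant
python3 - <<'E'
from h import *
from cell import vision
go(453.5,-109.7,32,65.3)
c=vision.camera("scene")
cv2.imwrite("pics/g2.png",cv2.resize(cv2.cvtColor(c["pixels"][100:260,180:360],cv2.COLOR_RGB2BGR),None,fx=3,fy=3))
E
```

```text
time: 7.85
position: [452.2, -110.8, 270.3]
ee_rot: [-0.676, -3.065, 0.0]
ft_force: [-0.4, -0.5, 0.6]
width: 79.9
grasp_force: 0.0
time: 8.15
position: [453.6, -108.6, 271.9]
ee_rot: [-0.669, -3.069, -0.0]
ft_force: [0.8, -0.7, -0.1]
width: 79.9
grasp_force: 0.0
t 8.2 gp [ 453.5 -108.6  108.9] phi 65.4 tilt [ 0.001  0.    -1.   ] delta [-0.4 -1.  76.9] rz 0.002 F [ 0.8 -0.7 -0.1]
```

View pics/g2.png

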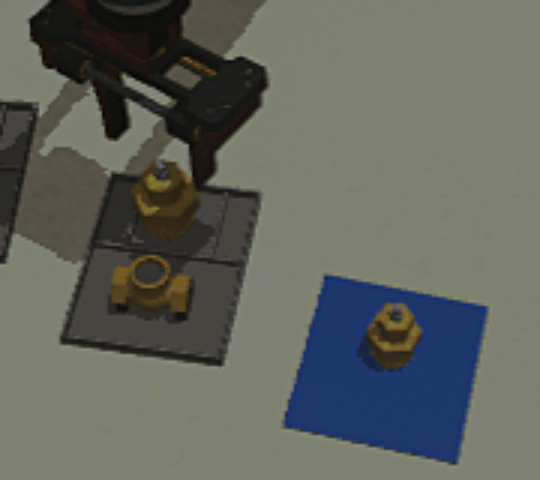

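The medium bonnet stands upright on the mat at crop (395,335). The large one, at (167,195), lies under the open fingers. I'll grip it now.

In the tool's units: 76 mm / 800 = 0.095, 69 mm / 800 = 0.0863.

```bash
echo '{"rows": [[0, -0.0013, 0.015, 0, 0, 0], [0, -0.0013, 0.035, 0, 0, 0], [0, -0.0013, 0.055, 0, 0, 0], [0, -0.0013, 0.0725, 0, 0, 0], [0, -0.0013, 0.0863, 0, 0, 0], [0, -0.0013, 0.095, 0, 0, 0], [0, -0.0013, 0.095, 0, 0, 0], [0, -0.0013, 0.095, 0, 0, 0]]}' | python3 -m pendant
echo '{"rows": [[0, 0, 0, 0, 0, 0], [0, 0, 0, 0, 0, 0], [0, 0, 0, 0, 0, 0], [0, 0, 0, 0, 0, 0], [0, 0, 0, 0, 0, 0], [0, 0, 0, 0, 0, 0], [0, 0, 0, 0, 0, 0], [0, 0, 0, 0, 0, 0]]}' | python3 -m pendant 35
echo '{"rows": [[0, 0, -0.0038, 0, 0, 0], [0, 0, -0.0125, 0, 0, 0], [0, 0, -0.0313, 0, 0, 0], [0, 0, -0.0563, 0, 0, 0], [0, 0, -0.0813, 0, 0, 0], [0, 0, -0.1, 0, 0, 0], [0, 0, -0.1, 0, 0, 0], [0, 0, -0.1, 0, 0, 0]]}' | python3 -m pendant
python3 - <<'E'
from h import *
go(450.5,308.3,112,72.8)
E
```

```text
time: 9.0
position: [453.0, -110.4, 196.5]
ee_rot: [0.671, 3.068, -0.0]
ft_force: [-0.8, 0.9, -0.4]
width: 80.2
grasp_force: 0.0
time: 9.8
position: [453.0, -110.3, 196.4]
ee_rot: [0.671, 3.068, 0.0]
ft_force: [0.8, 1.9, 2.0]
width: 49.7
grasp_force: 30.0
time: 10.6
position: [452.8, -110.4, 276.1]
ee_rot: [0.671, 3.069, -0.0]
ft_force: [0.9, 0.4, -5.5]
width: 50.2
grasp_force: 30.0
t 10.6 gp [ 452.8 -110.4  113.1] phi 65.3 tilt [-0. -0. -1.] delta [176.9 379.5   1.1] rz -0.131 F [ 0.9  0.4 -5.5]
```

In the tool's units: 250 mm / 800 = 0.3125, 216 mm / 800 = 0.27, -0.09 rad / 6.2832 = -0.0143.

```bash
echo '{"rows": [[0.01, 0.0213, 0, 0, 0, -0.0016], [0.0275, 0.0588, 0, 0, 0, -0.0032], [0.0463, 0.1, 0, 0, 0, -0.0048], [0.0663, 0.1425, 0, 0, 0, -0.0064], [0.0863, 0.185, 0, 0, 0, -0.008], [0.1063, 0.2275, 0, 0, 0, -0.0095], [0.1263, 0.27, 0, 0, 0, -0.0127], [0.1463, 0.3125, 0, 0, 0, -0.0143]]}' | python3 -m pendant
echo '{"rows": [[0.0188, 0.0388, 0, 0, 0, -0.0016], [0.0363, 0.08, 0, 0, 0, -0.0032], [0.0525, 0.115, 0, 0, 0, -0.0048], [0.065, 0.1438, 0, 0, 0, -0.0064], [0.075, 0.1613, 0, 0, 0, -0.0064], [0.075, 0.1613, 0, 0, 0, -0.0064], [0.075, 0.1613, 0, 0, 0, -0.0064], [0.075, 0.1613, 0, 0, 0, -0.0064]]}' | python3 -m pendant
python3 - <<'E'
from h import *
go(450.5,308.3,34,72.8)
E
```

```text
time: 11.4
position: [450.3, 167.1, 274.5]
ee_rot: [-0.531, -3.094, 0.002]
ft_force: [0.5, -0.6, -4.5]
width: 49.8
grasp_force: 30.0
time: 12.2
position: [437.7, 306.3, 275.8]
ee_rot: [-0.472, -3.106, 0.002]
ft_force: [-0.4, 0.0, -4.9]
width: 49.8
grasp_force: 30.0
t 12.2 gp [437.6 306.2 112.8] phi 72.7 tilt [ 0.    -0.001 -1.   ] delta [-11.7   5.8  78.8] rz -0.002 F [-0.4  0.  -4.9]
```

In the tool's units: 74 mm / 800 = 0.0925, 69 mm / 800 = 0.0863.

```bash
echo '{"rows": [[-0.0075, 0.0038, 0, 0, 0, 0], [-0.015, 0.0075, 0, 0, 0, 0], [-0.015, 0.0075, 0.0188, 0, 0, 0], [-0.015, 0.0075, 0.04, 0, 0, 0], [-0.015, 0.0075, 0.06, 0, 0, 0], [-0.015, 0.0075, 0.075, 0, 0, 0], [-0.015, 0.0075, 0.0863, 0, 0, 0], [-0.015, 0.0075, 0.0925, 0, 0, 0]]}' | python3 -m pendant
echo '{"rows": [[0, 0, 0.0038, 0, 0, 0], [0, 0, 0.0063, 0, 0, 0], [0, 0, 0.0063, 0, 0, 0], [0, 0, 0.0063, 0, 0, 0]]}' | python3 -m pendant
python3 - <<'E'
from h import *
go(450.5,308.3,34,72.8)
E
echo '{"rows": [[0, 0, 0, 0, 0, 0], [0, 0, 0, 0, 0, 0], [0, 0, 0, 0, 0, 0], [0, 0, 0, 0, 0, 0], [0, 0, 0, 0, 0, 0]]}' | python3 -m pendant 72
echo '{"rows": [[0, 0, -0.0125, 0, 0, 0], [0, 0, -0.0375, 0, 0, 0], [0, 0, -0.075, 0, 0, 0], [0, 0, -0.1125, 0, 0, 0], [0, 0, -0.1125, 0, 0, 0], [0, 0, -0.1125, 0, 0, 0]]}' | python3 -m pendant 65
python3 - <<'E'
from h import *
go(397,-324,112,62.7)
go(397,-324,112,2.7)
from cell import vision
c=vision.camera("top")
cv2.imwrite("pics/t3.png",cv2.resize(cv2.cvtColor(c["pixels"][190:310,110:300],cv2.COLOR_RGB2BGR),None,fx=4,fy=4))
E
```

```text
time: 13.0
position: [450.5, 309.3, 200.8]
ee_rot: [-0.471, -3.105, 0.001]
ft_force: [0.1, 0.7, -4.7]
width: 49.8
grasp_force: 30.0
time: 13.4
position: [450.9, 309.5, 197.7]
ee_rot: [0.471, 3.105, 0.001]
ft_force: [0.9, -0.4, -4.4]
width: 49.8
grasp_force: 30.0
t 13.4 gp [451.  309.6  34.8] phi 72.8 tilt [-0.001  0.001 -1.   ] delta [-0.  -1.3  0.7] rz -0.001 F [ 0.9 -0.4 -4.4]
time: 13.9
position: [450.8, 309.5, 197.4]
ee_rot: [0.471, 3.106, 0.001]
ft_force: [-0.2, -0.5, -0.3]
width: 72.1
grasp_force: 0.0
time: 14.5
position: [450.8, 309.5, 288.2]
ee_rot: [0.47, 3.104, 0.002]
ft_force: [-1.3, 0.2, -0.9]
width: 65.0
grasp_force: 0.0
t 14.5 gp [451.1 309.7 125.2] phi 72.8 tilt [-0.001  0.002 -1.   ] delta [-136.3 -621.1   12.4] rz 0.176 F [-1.3  0.2 -0.9]
t 14.5 gp [451.1 309.7 125.2] phi 72.8 tilt [-0.001  0.002 -1.   ] delta [-136.3 -621.1   12.4] rz 1.223 F [-1.3  0.2 -0.9]
```

View pics/t3.png

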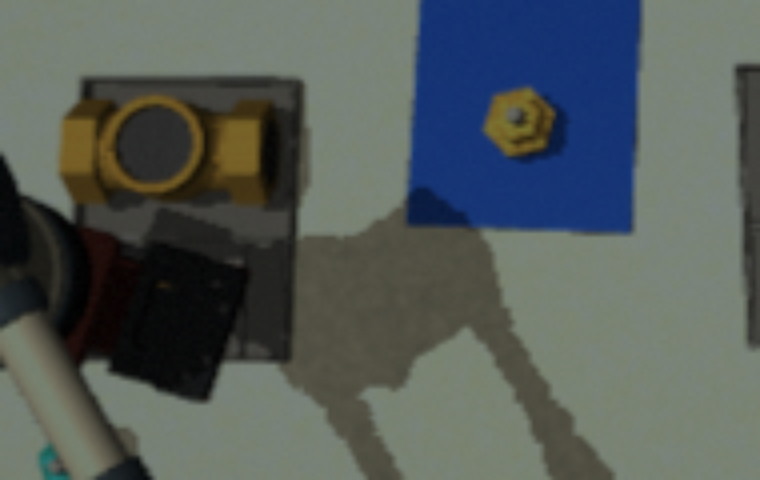

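In the tool's units: -295 mm / 800 = -0.3688, -255 mm / 800 = -0.3188.

```bash
echo '{"rows": [[-0.005, -0.025, 0, 0, 0, 0], [-0.015, -0.0688, 0, 0, 0, 0], [-0.025, -0.1188, 0, 0, 0, 0], [-0.0375, -0.1688, 0, 0, 0, 0], [-0.0475, -0.2188, 0, 0, 0, 0], [-0.0588, -0.2688, 0, 0, 0, 0], [-0.07, -0.3188, 0, 0, 0, 0], [-0.0813, -0.3688, 0, 0, 0, 0]]}' | python3 -m pendant
echo '{"rows": [[-0.0113, -0.05, 0, 0, 0, 0], [-0.0225, -0.1, 0, 0, 0, 0.0048], [-0.0325, -0.15, 0.0025, 0, 0, 0.0095], [-0.0438, -0.2, 0.005, 0, 0, 0.0143], [-0.0538, -0.25, 0.0075, 0, 0, 0.0191], [-0.065, -0.3, 0.01, 0, 0, 0.0239], [-0.0763, -0.35, 0.0125, 0, 0, 0.028], [-0.085, -0.39, 0.015, 0, 0, 0.028]]}' | python3 -m pendant
echo '{"rows": [[0, 0, 0, 0, 0, 0], [0, 0, 0, 0, 0, 0], [0, 0, 0, 0, 0, 0], [0, 0, 0, 0, 0, 0]]}' | python3 -m pendant
python3 - <<'E'
from h import *
go(397,-324,32,62.7)
from cell import vision
c=vision.camera("top")
cv2.imwrite("pics/t4.png",cv2.resize(cv2.cvtColor(c["pixels"][190:310,110:310],cv2.COLOR_RGB2BGR),None,fx=4,fy=4))
E
```

```text
time: 15.35
position: [424.6, 7.0, 285.3]
ee_rot: [-0.47, -3.103, 0.0]
ft_force: [-0.2, 0.4, 0.6]
width: 65.0
grasp_force: 0.0
time: 16.15
position: [397.0, -311.6, 272.9]
ee_rot: [-0.744, -3.049, -0.002]
ft_force: [0.8, 0.3, 1.2]
width: 65.1
grasp_force: 0.0
time: 16.55
position: [398.1, -308.6, 274.9]
ee_rot: [-0.739, -3.053, -0.001]
ft_force: [-0.6, -0.0, 0.1]
width: 64.8
grasp_force: 0.0
t 16.6 gp [ 398.1 -308.5  111.9] phi 62.8 tilt [ 0.  0. -1.] delta [ -6.1 -14.2  79.9] rz 0.001 F [-0.6 -0.   0.1]
```

View pics/t4.png

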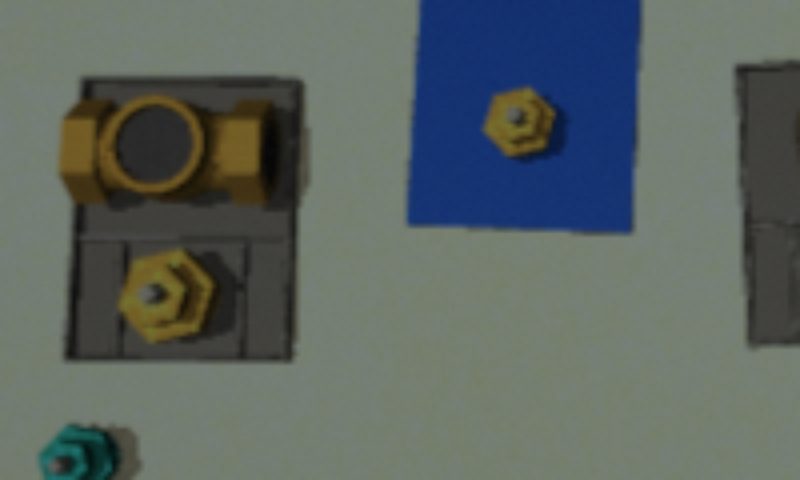

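The large bonnet is upright inside the large tray's bay at crop (167,296), centred once parallax is allowed for. Next is the small one.

In the tool's units: 80 mm / 800 = 0.1, 70 mm / 800 = 0.0875.

```bash
echo '{"rows": [[-0.0038, -0.0088, 0, 0, 0, 0], [-0.0075, -0.0175, 0.0125, 0, 0, 0], [-0.0075, -0.0175, 0.0325, 0, 0, 0], [-0.0075, -0.0175, 0.0525, 0, 0, 0], [-0.0075, -0.0175, 0.0725, 0, 0, 0], [-0.0075, -0.0175, 0.0875, 0, 0, 0], [-0.0075, -0.0175, 0.1, 0, 0, 0], [-0.0075, -0.0175, 0.1, 0, 0, 0]]}' | python3 -m pendant
echo '{"rows": [[0, 0, 0, 0, 0, 0], [0, 0, 0, 0, 0, 0], [0, 0, 0, 0, 0, 0], [0, 0, 0, 0, 0, 0], [0, 0, 0, 0, 0, 0], [0, 0, 0, 0, 0, 0], [0, 0, 0, 0, 0, 0], [0, 0, 0, 0, 0, 0]]}' | python3 -m pendant 15
echo '{"rows": [[0, 0, -0.0038, 0, 0, 0], [0, 0, -0.0125, 0, 0, 0], [0, 0, -0.0313, 0, 0, 0], [0, 0, -0.0563, 0, 0, 0], [0, 0, -0.0813, 0, 0, 0], [0, 0, -0.1, 0, 0, 0], [0, 0, -0.1, 0, 0, 0], [0, 0, -0.1, 0, 0, 0]]}' | python3 -m pendant
python3 - <<'E'
from h import *
go(453,-103,112,62.7)
E
```

```text
time: 17.4
position: [396.4, -324.5, 193.1]
ee_rot: [-0.741, -3.05, -0.002]
ft_force: [-0.1, 0.3, 0.4]
width: 65.0
grasp_force: 0.0
time: 18.2
position: [396.9, -324.9, 195.5]
ee_rot: [0.742, 3.052, -0.0]
ft_force: [0.5, 0.2, 2.9]
width: 27.4
grasp_force: 30.0
time: 19.0
position: [396.8, -324.9, 275.3]
ee_rot: [0.742, 3.052, -0.0]
ft_force: [-0.0, -0.2, -1.5]
width: 28.0
grasp_force: 30.0
t 19.0 gp [ 396.9 -325.   112.3] phi 62.7 tilt [-0.001 -0.    -1.   ] delta [5.19e+01 2.23e+02 2.00e-01] rz -0.0 F [-0.  -0.2 -1.5]
```

Width 28 mm and about 1.2 N of weight on the wrist, so the small bonnet is held.

In the tool's units: 223 mm / 800 = 0.2788, 205 mm / 800 = 0.2563.

```bash
echo '{"rows": [[0.005, 0.0188, 0, 0, 0, 0], [0.0125, 0.0538, 0, 0, 0, 0], [0.0225, 0.095, 0, 0, 0, 0], [0.0325, 0.1375, 0, 0, 0, 0], [0.0425, 0.18, 0, 0, 0, 0], [0.0513, 0.2225, 0, 0, 0, 0], [0.06, 0.2563, 0, 0, 0, 0], [0.065, 0.2788, 0, 0, 0, 0]]}' | python3 -m pendant
echo '{"rows": [[0, 0, 0, 0, 0, 0], [0, 0, 0, 0, 0, 0], [0, 0, 0, 0, 0, 0]]}' | python3 -m pendant
python3 - <<'E'
from h import *
go(453,-103,32.8,62.7)
E
```

```text
time: 19.8
position: [452.7, -100.1, 273.8]
ee_rot: [-0.738, -3.051, -0.001]
ft_force: [0.1, -1.3, -1.2]
width: 27.6
grasp_force: 30.0
time: 20.1
position: [452.7, -103.2, 274.6]
ee_rot: [-0.742, -3.052, 0.0]
ft_force: [0.9, 0.8, -0.6]
width: 27.7
grasp_force: 30.0
t 20.1 gp [ 452.5 -103.2  111.6] phi 62.7 tilt [ 0.001 -0.    -1.   ] delta [-0.3  0.4 78.8] rz -0.001 F [ 0.9  0.8 -0.6]
```

In the tool's units: 78.5 mm / 800 = 0.0981, 76 mm / 800 = 0.095.

```bash
echo '{"rows": [[0, 0, 0.0188, 0, 0, 0], [0, 0, 0.04, 0, 0, 0], [0, 0, 0.06, 0, 0, 0], [0, 0, 0.075, 0, 0, 0], [0, 0, 0.0875, 0, 0, 0], [0, 0, 0.095, 0, 0, 0], [0, 0, 0.0981, 0, 0, 0], [0, 0, 0.0981, 0, 0, 0]]}' | python3 -m pendant
echo '{"rows": [[0, 0, 0, 0, 0, 0], [0, 0, 0, 0, 0, 0], [0, 0, 0, 0, 0, 0]]}' | python3 -m pendant
echo '{"rows": [[0, 0, 0, 0, 0, 0], [0, 0, 0, 0, 0, 0], [0, 0, 0, 0, 0, 0], [0, 0, 0, 0, 0, 0], [0, 0, 0, 0, 0, 0]]}' | python3 -m pendant 60
echo '{"rows": [[0, 0, -0.0125, 0, 0, 0], [0, 0, -0.0375, 0, 0, 0], [0, 0, -0.075, 0, 0, 0], [0, 0, -0.1125, 0, 0, 0], [0, 0, -0.1125, 0, 0, 0], [0, 0, -0.1125, 0, 0, 0]]}' | python3 -m pendant 75
python3 - <<'E'
from h import *
go(552,101.4,125,72.8)
E
```

```text
time: 20.9
position: [453.0, -103.0, 196.6]
ee_rot: [-0.742, -3.053, 0.0]
ft_force: [-0.0, 0.6, -2.2]
width: 28.2
grasp_force: 30.0
time: 21.2
position: [453.1, -102.9, 197.2]
ee_rot: [0.741, 3.052, -0.0]
ft_force: [0.4, -0.5, -0.5]
width: 27.6
grasp_force: 30.0
time: 21.7
position: [452.9, -102.9, 196.7]
ee_rot: [0.742, 3.053, -0.0]
ft_force: [0.8, 0.8, 0.2]
width: 59.5
grasp_force: 0.0
time: 22.3
position: [453.1, -102.9, 287.7]
ee_rot: [0.741, 3.051, -0.0]
ft_force: [-0.0, -0.1, -0.2]
width: 74.9
grasp_force: 0.0
t 22.3 gp [ 453.4 -103.   124.7] phi 62.7 tilt [-0.002  0.    -1.   ] delta [ 5.900e+00  2.269e+02 -2.000e-01] rz -0.177 F [-0.  -0.1 -0.2]
```

In the tool's units: 227 mm / 800 = 0.2838, 220 mm / 800 = 0.275, -0.177 rad / 6.2832 = -0.0282.

```bash
echo '{"rows": [[0, 0.0225, 0, 0, 0, -0.0032], [0.0013, 0.0625, 0, 0, 0, -0.008], [0.0025, 0.11, 0, 0, 0, -0.0127], [0.0038, 0.1575, 0, 0, 0, -0.0175], [0.005, 0.205, 0, 0, 0, -0.0223], [0.0063, 0.2475, 0, 0, 0, -0.0271], [0.0075, 0.275, 0, 0, 0, -0.0282], [0.0075, 0.2838, 0, 0, 0, -0.0282]]}' | python3 -m pendant
echo '{"rows": [[0, 0, 0, 0, 0, 0], [0, 0, 0, 0, 0, 0], [0, 0, 0, 0, 0, 0]]}' | python3 -m pendant
python3 - <<'E'
from h import *
from cell import vision
go(552,101.4,32,72.8)
c=vision.camera("scene")
cv2.imwrite("pics/g5.png",cv2.resize(cv2.cvtColor(c["pixels"][100:260,180:360],cv2.COLOR_RGB2BGR),None,fx=3,fy=3))
E
```

```text
time: 23.1
position: [551.9, 103.4, 284.5]
ee_rot: [-0.465, -3.104, 0.001]
ft_force: [-1.0, -0.1, 0.1]
width: 75.0
grasp_force: 0.0
time: 23.4
position: [551.5, 100.4, 286.5]
ee_rot: [-0.471, -3.106, 0.001]
ft_force: [0.5, 0.4, -1.5]
width: 75.1
grasp_force: 0.0
t 23.4 gp [551.4 100.4 123.5] phi 72.7 tilt [ 0.    -0.001 -1.   ] delta [-0.2  1.1 91.5] rz -0.001 F [ 0.5  0.4 -1.5]
```

View pics/g5.png

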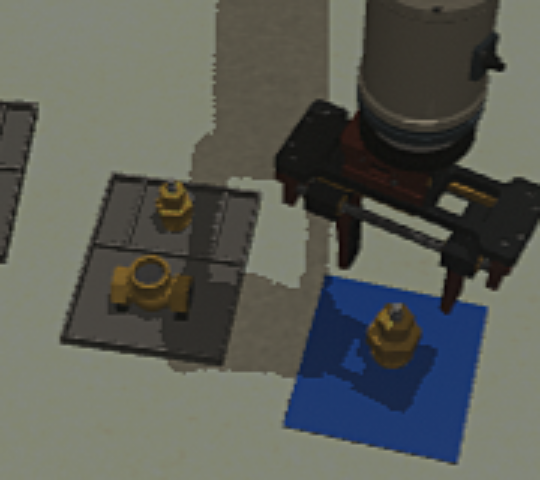

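The small bonnet stands upright in the small tray's bay at crop (173,207). The medium one waits on the mat at (395,335).

In the tool's units: 90 mm / 800 = 0.1125, 82 mm / 800 = 0.1025.

```bash
echo '{"rows": [[0, 0.0013, 0.0188, 0, 0, 0], [0, 0.0013, 0.0425, 0, 0, 0], [0, 0.0013, 0.0663, 0, 0, 0], [0, 0.0013, 0.0875, 0, 0, 0], [0, 0.0013, 0.1025, 0, 0, 0], [0, 0.0013, 0.1125, 0, 0, 0], [0, 0.0013, 0.1125, 0, 0, 0], [0, 0.0013, 0.1125, 0, 0, 0]]}' | python3 -m pendant
echo '{"rows": [[0, 0, 0, 0, 0, 0], [0, 0, 0, 0, 0, 0], [0, 0, 0, 0, 0, 0], [0, 0, 0, 0, 0, 0], [0, 0, 0, 0, 0, 0], [0, 0, 0, 0, 0, 0], [0, 0, 0, 0, 0, 0], [0, 0, 0, 0, 0, 0]]}' | python3 -m pendant 25
echo '{"rows": [[0, 0, -0.0038, 0, 0, 0], [0, 0, -0.0125, 0, 0, 0], [0, 0, -0.0313, 0, 0, 0], [0, 0, -0.0563, 0, 0, 0], [0, 0, -0.0813, 0, 0, 0], [0, 0, -0.1063, 0, 0, 0], [0, 0, -0.1063, 0, 0, 0], [0, 0, -0.1063, 0, 0, 0]]}' | python3 -m pendant
python3 - <<'E'
from h import *
go(395.8,-321.5,118,72.8)
E
```

```text
time: 24.25
position: [552.2, 102.4, 197.1]
ee_rot: [0.469, 3.106, 0.0]
ft_force: [0.3, 0.2, 1.1]
width: 75.1
grasp_force: 0.0
time: 25.05
position: [552.1, 102.4, 196.8]
ee_rot: [0.469, 3.106, -0.0]
ft_force: [-1.3, -0.9, 1.5]
width: 37.7
grasp_force: 30.0
time: 25.85
position: [552.2, 102.6, 282.3]
ee_rot: [0.469, 3.105, 0.001]
ft_force: [0.1, 0.2, -2.6]
width: 37.9
grasp_force: 30.0
t 25.9 gp [552.4 102.6 119.3] phi 72.8 tilt [-0.001  0.001 -1.   ] delta [  24.2 -451.3    1. ] rz 0.0 F [ 0.1  0.2 -2.6]
```

In the tool's units: -250 mm / 800 = -0.3125, -215 mm / 800 = -0.2688.

```bash
echo '{"rows": [[0.0013, -0.0188, 0, 0, 0, 0], [0.0025, -0.0538, 0, 0, 0, 0], [0.005, -0.095, 0, 0, 0, 0], [0.0075, -0.1375, 0, 0, 0, 0], [0.01, -0.1813, 0, 0, 0, 0], [0.0125, -0.225, 0, 0, 0, 0], [0.015, -0.2688, 0, 0, 0, 0], [0.0163, -0.3125, 0, 0, 0, 0]]}' | python3 -m pendant
echo '{"rows": [[0.0025, -0.0438, 0, 0, 0, 0], [0.005, -0.0875, 0, 0, 0, 0], [0.0075, -0.1313, 0, 0, 0, 0], [0.01, -0.175, 0, 0, 0, 0], [0.0113, -0.2125, 0, 0, 0, 0], [0.0138, -0.2388, 0, 0, 0, 0], [0.0138, -0.2513, 0, 0, 0, 0], [0.0138, -0.2513, 0, 0, 0, 0]]}' | python3 -m pendant
echo '{"rows": [[0, 0, 0, 0, 0, 0], [0, 0, 0, 0, 0, 0], [0, 0, 0, 0, 0, 0]]}' | python3 -m pendant
python3 - <<'E'
from h import *
go(395.8,-321.5,34,72.8)
E
```

```text
time: 26.65
position: [464.3, -134.2, 280.1]
ee_rot: [-0.469, -3.104, -0.0]
ft_force: [-0.4, 0.1, -2.5]
width: 37.9
grasp_force: 30.0
time: 27.45
position: [395.0, -322.1, 280.5]
ee_rot: [-0.472, -3.104, -0.002]
ft_force: [1.0, 0.1, -2.6]
width: 37.9
grasp_force: 30.0
time: 27.75
position: [396.4, -320.5, 281.7]
ee_rot: [0.467, 3.107, 0.0]
ft_force: [0.3, 0.5, -1.4]
width: 37.7
grasp_force: 30.0
t 27.8 gp [ 396.4 -320.5  118.7] phi 72.9 tilt [-0.  0. -1.] delta [ 0.3 -1.2 84.7] rz 0.002 F [ 0.3  0.5 -1.4]
```

In the tool's units: 84.5 mm / 800 = 0.1056, 82 mm / 800 = 0.1025.

```bash
echo '{"rows": [[0, -0.0013, 0.0188, 0, 0, 0], [0, -0.0013, 0.0425, 0, 0, 0], [0, -0.0013, 0.065, 0, 0, 0], [0, -0.0013, 0.0825, 0, 0, 0], [0, -0.0013, 0.095, 0, 0, 0], [0, -0.0013, 0.1025, 0, 0, 0], [0, -0.0013, 0.1056, 0, 0, 0], [0, -0.0013, 0.1056, 0, 0, 0]]}' | python3 -m pendant
echo '{"rows": [[0, 0, 0, 0, 0, 0], [0, 0, 0, 0, 0, 0], [0, 0, 0, 0, 0, 0]]}' | python3 -m pendant
echo '{"rows": [[0, 0, 0, 0, 0, 0], [0, 0, 0, 0, 0, 0], [0, 0, 0, 0, 0, 0], [0, 0, 0, 0, 0, 0], [0, 0, 0, 0, 0, 0]]}' | python3 -m pendant 65
echo '{"rows": [[0, 0, -0.0125, 0, 0, 0], [0, 0, -0.0375, 0, 0, 0], [0, 0, -0.075, 0, 0, 0], [0, 0, -0.125, 0, 0, 0], [0, 0, -0.1875, 0, 0, 0], [0.05, 0.1875, -0.225, 0, 0, 0], [0.05, 0.1875, -0.225, 0, 0, 0], [0.05, 0.1875, -0.225, 0, 0, 0]]}' | python3 -m pendant
echo '{"rows": [[0.025, 0.05, 0, 0, 0, 0], [0.05, 0.1, 0, 0, 0, 0], [0.05, 0.1, 0, 0, 0, 0], [0.05, 0.1, 0, 0, 0, 0], [0.05, 0.1, 0, 0, 0, 0], [0.05, 0.1, 0, 0, 0, 0]]}' | python3 -m pendant
python3 - <<'E'
from h import *
from cell import vision
go(0,0,0)
c=vision.camera("top");e=vision.camera("scene")
B=lambda i:cv2.cvtColor(i,cv2.COLOR_RGB2BGR)
cv2.imwrite("pics/f.png",np.vstack([cv2.resize(B(c["pixels"][190:310,110:450]),None,fx=2.3,fy=2.3),cv2.resize(B(e["pixels"][120:250,110:450]),None,fx=2.3,fy=2.3)]))
E
```

```text
time: 28.55
position: [395.8, -322.4, 197.5]
ee_rot: [0.469, 3.106, -0.001]
ft_force: [-0.2, 0.2, -3.1]
width: 37.4
grasp_force: 30.0
time: 28.85
position: [395.8, -322.4, 197.6]
ee_rot: [0.469, 3.106, -0.001]
ft_force: [0.4, 0.3, -3.3]
width: 37.7
grasp_force: 30.0
time: 29.35
position: [395.7, -322.3, 197.3]
ee_rot: [0.469, 3.106, -0.0]
ft_force: [0.2, -0.8, -1.2]
width: 64.7
grasp_force: 0.0
time: 30.15
position: [400.9, -173.7, 377.2]
ee_rot: [0.471, 3.104, -0.001]
ft_force: [1.0, 1.1, -0.9]
width: 65.0
grasp_force: 0.0
time: 30.75
position: [387.0, -88.0, 375.5]
ee_rot: [-0.472, -3.105, 0.0]
ft_force: [0.3, 0.2, 0.1]
width: 65.1
grasp_force: 0.0
t 30.8 gp [386.9 -88.  212.5] phi 72.7 tilt [ 0. -0. -1.] delta [395.6 -31.  212.7] rz 0 F [0.3 0.2 0.1]
```

View pics/f.png

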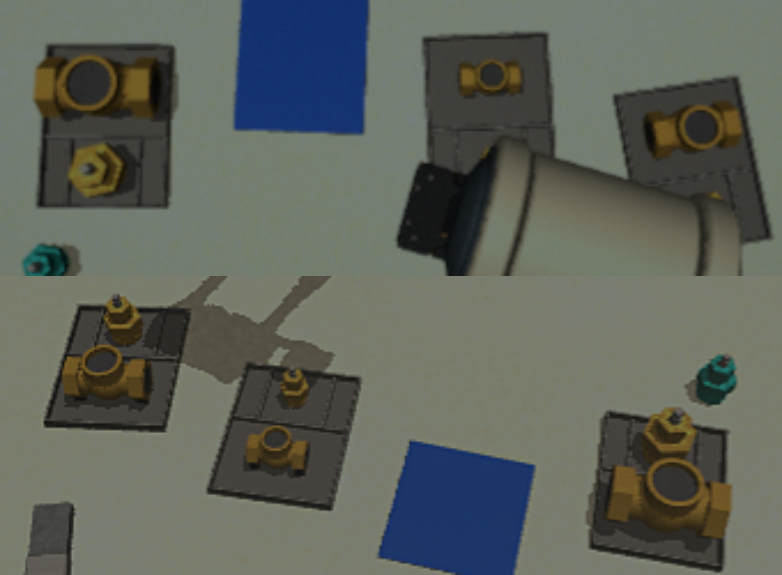

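All three stand upright in the right bays. In the scene half of the picture, medium is at (122,320), small at (293,388) and large at (670,432). The mat is empty.

```bash
python3 -c "
from cell import arm
print(arm.job_done())"
```

```text
the job is handed in; nothing more can be done
None
```

I handed the job in at about 31 s: the last pictures show each bonnet upright in the bay of its own-size valve, with the wrench, jar and brush never approached; the hand-in returned no verdict.

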